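Clip the phone into the sprung desk holder

TASK

Put the phone into the desk holder for the video call, right way up (speaker end at the top, screen outwards): its upper end goes under the orange sprung upper claw and its lower end behind the two fixed lower claws, so that it lies flat on the back plate, roughly in the middle, stands fully down on the lower claws and is held by the sprung claw on its own. Do it gently, without forcing the holder out of its tilt and without shifting the mouse, the earbud case, the cactus or the highlighter.

Things in the scene. Friction and masses are not known exactly. Their poses are not given: they have to be found in the camera images.
- phone: compact phone in a burgundy case, slab 132 (x) by 64 (y) by 8 mm (z), about 150 g. Origin: centre of its back (underside). +x points to its top end, +z out of the screen. Starts flat on the desk, screen up, left or right of the holder (mouse on the other side), top end roughly towards the robot (within 35 degrees). May be squeezed across its width with up to 120 N.
- phone_top (a point): middle of the phone's top end face, 66 mm along +x and 4 mm above its origin; axes as the phone's. The top end shows a speaker slit, a light grey status bar and a large blue tile on the black screen.
- phone_screen (a point): middle of the screen, 8 mm above the phone's origin; axes as the phone's
- seat (a point): point on the face of the holder's back plate where the phone's origin lies when the phone is fully home and centred. x runs uphill along the plate (roughly towards the robot), y across, z out of the plate (up, away from the robot). The plate rises at 29 to 40 degrees from horizontal, different each time. Aluminium plate 44 mm wide (y), x = -58 to 50. Fingers are free beside it, |y| over 27.
- ledge (a point): foot of the two fixed lower claws' inner walls, mid-width, at plate level: x = -66 mm in the seat frame, same axes. Claws black, on a 52 mm flush bar, 13 mm wide, at y = -19 and 19; a square hook on each reaches 6 mm uphill, underside 12 and top 17 mm above the plate. The plate's tilt pivot (26 mm behind the seat, 90 mm above the desk) is stiff, slipping above 2.5 N m. Base 130 x 105 mm, screwed down.
- claw_wall (a point): foot of the orange sprung upper claw's inner wall, mid-width, at plate level, moving with it; axes as the seat's. At rest it is at x = 56 mm in the seat frame. Claw 34 mm wide; its square hook reaches 6 mm downhill from the wall, underside 12 and top 17 mm above the plate. Pressing from above does not open it; only an uphill push on the wall does.
- claw (a joint): opening of the sprung upper claw in m, sliding uphill along the plate (+x of seat): 0 at rest (10 mm too close for the phone), 0.010 with the phone home, 0.020 at its hard stop (the phone's lower end then clears the lower hooks' tips by 4 mm when flat). Spring pushes it shut with 3.6 N at 0, 6.6 N at 0.010 and 9.6 N at 0.020.
- mouse: black computer mouse, 100 x 58 x 33 mm, loose, origin at the centre of its underside; to be left alone
- buds_case: white rounded earbud case, 60 x 46 x 24 mm, loose, origin at the centre of its underside; to be left alone
- cactus: green plastic cactus figure on a white block, 142 mm tall, foot 50 x 60 mm, arms span 90 mm, loose, origin under its foot; to be left alone
- marker: flat yellow highlighter with black cap lying down, 120 x 18 x 14 mm, loose, origin at the centre of its underside; to be left alone
There are look-alikes about, which are no part of the job. Of the things that look like the phone, the middle-sized one is meant.

How it is judged:
By the outcome, as a careful person would: the job done as asked, in the order asked, and still so for the second after the job is handed in, with the robot touching nothing.
It also fails if it takes over 48 s, if anything falls off the work surface, if the arm or the gripper's body presses on something with over 40 N, if the wrist force passes 120 N, or if a joint passes its speed limit or range.

ROBOT

A 7-joint arm with a two-finger parallel gripper is mounted at the origin on the work surface. World frame = base frame: x ahead of the robot, y to its left, z up, the work surface at z = 0. Lengths are in m, angles in rad, forces in N, time in s.
With the tool pointing down it reaches from about 0.4 to 0.9 m from the base axis. Payload 5.6 kg.
Tool frame: the origin (TCP) lies midway between the tips of the shut fingers; the grasp point (between the pads) lies 19 mm behind it; z points along the fingers, y is the line along which they close (so a half turn about z gives the same grasp; the last joint's range is limited). The gripper opens to 92 mm and grips with 3 to 60 N. Pads are 20 mm wide; open, the fingers measure 128 mm over their backs; the gripper's body (75 mm by 189 mm) begins 69 mm behind the grasp point.
Start: joints at [1.203, 0.468, -0.012, 1.603, 0.006, 1.071, -0.056], TCP at [0.207, -0.616, 0.181] pointing down, gripper open.
Joint ranges: [-2.53, 2.53], [-0.31, 2.02], [-1.57, 1.55], [0.28, 2.44], [-1.29, 4.43], [0.15, 1.84], [-2.92, 2.92]. Speed limits (rad/s): [2.57, 2.57, 3.14, 3.14, 3.14, 3.14, 3.14].

INTERFACE

Orientations are given as a 3x3 rotation matrix whose columns are the frame's x, y, z axes.
In Python, from station import env, effector, solver, viewer, workorder, search_frame, tip_of gives the robot as it stands. Calls block until the motion is done:
- env.reach(position, orientation): joint-space move of the TCP to a pose.
- env.movel(position, frame=None, rate=0.15): straight line of the TCP; frame=None keeps the orientation; rate is the mean speed in m/s.
- env.goto_joints(angles): joint-space move.
- effector.release() and effector.grasp(squeeze=None): open the fingers fully, or close them until they stop; squeeze is the grip in N (None keeps the last).
- env.pause(seconds).
- solver.inverse_kinematics(position, orientation): joint angles nearest the present ones, or None.
- env.sense(): the state.
- viewer.read_camera(name): name is "scene" or "side" or "wrist"; returns (picture, depth): 480x640x3 uint8, red, green, blue; 480x640 float32, m along the optical axis (not along the pixel's ray), 0 where there is no reading.
- viewer.camera_info(name): a dict with "intrinsics" (3x3 intrinsics, pixels), "dist_coeffs" ([k1, k2, p1, p2, k3] as OpenCV has them; the pictures are not rectified), "eye" and "rotation" of the camera in the world; the wrist camera has in their place "T_tool_cam" (4x4, takes a point from camera to tool coordinates, whose origin is the TCP and whose axes are the flange's). Camera axes: x right, y up, looking along -z (the intrinsics and any distortion apply to the point x, -y, -z); pixel columns grow to the right and rows downward; lengths in m; the calibration is good to about 2 mm. A picture is of the moment at which its call begins: read the wrist's pose just before it. camera_info takes no time and is no camera call.
A pose or a line that the arm cannot do raises env.PlanningError and nothing moves.
- workorder.finish_job(): hands the job in; it is judged then, once.
Trained networks look in the newest picture that a camera, given by its name, has taken for a name from the list of things; names that differ only in an ending like _2 or _b are one class to them, and where a whole thing is asked for, a point or a joint stands for the part that bears it (a point fixed in the world has none). Each returns a list of dicts, best first, with "score" (0 to 1); they miss things now and then, are a little off and sometimes report something else, mostly with a low value. They report only what shows in the picture. A call takes as long as a camera call. They do not tell look-alikes from the thing itself.
- search_frame(camera, name): "at" ([x, y, z] in m, in world coordinates, good to about 4 mm: the middle of the surface that is visible of it).
- tip_of(camera, name): "at" ([x, y, z] in m, in world coordinates, good to about 4 mm: a listed point, or the origin of a listed thing).
The state is a dict: "t": time; "joint_positions": joint angles; "joint_velocities": joint speeds; "tau": joint torques, N m; "ee_pos": TCP position; "tcp_rot": TCP orientation; "wrist_force": force on the tool from outside, world axes, zero at the start; "moment": the same for the moment, N m; "gripper_width": finger opening in m; "grasp_force": force on a finger pad.
Only numpy, scipy, OpenCV 4.12 (cv2) and the standard library are available. Lean on these libraries where they do the work, as an engineer would, in place of code of your own. Each camera call takes 0.05 s, during which the arm holds its last target. There are 200 camera calls.

## Working session

There is one attempt and no reset: what is moved stays moved. The work goes in short steps, each a Python script; the robot and the scene stay as the last script left them, time stands still between calls to the robot, and variables do not carry over. Pictures are saved under pics/ and viewed, at most 10 in all, crops included, and the job is handed in when it is done.

```bash
ls; mkdir -p pics
cat > h.py <<'E'
import numpy as np, cv2
from station import env, effector, solver, viewer, workorder, search_frame, tip_of
def shot(n):
    s=env.sense(); p,d=viewer.read_camera(n); return p,d,s
def campose(n,s):
    i=viewer.camera_info(n)
    if n=="wrist":
        T=np.array(i["T_tool_cam"]);R=np.array(s["tcp_rot"])
        return np.array(i["intrinsics"]),np.array(i["dist_coeffs"],float),R@T[:3,3]+np.array(s["ee_pos"]),R@T[:3,:3]
    return np.array(i["intrinsics"]),np.array(i["dist_coeffs"],float),np.array(i["eye"]),np.array(i["rotation"])
def cloud(n,s,d):
    K,D,e,R=campose(n,s)
    v,u=np.mgrid[0:480,0:640]
    q=cv2.undistortPoints(np.stack([u,v],-1).reshape(-1,1,2).astype(np.float64),K,D).reshape(480,640,2)
    P=np.stack([q[...,0]*d,-q[...,1]*d,-d],-1)@R.T+e
    P[d<=0]=np.nan
    return P
E
python3 - <<'E'
from h import *
for n in("scene","side"):
    p,d,s=shot(n); cv2.imwrite(f"pics/{n}0.png",p[...,::-1]); np.savez(f"{n}0.npz",p=p,d=d)
    K,D,e,R=campose(n,s); print(n,e.round(3),(-R[:,2]).round(2))
    for k in("phone","phone_top","phone_screen","seat","ledge","claw_wall","mouse","buds_case","cactus","marker"):
        for f in(search_frame,tip_of):
            try: r=f(n,k)
            except Exception as x: print(k,x);continue
            print(k,f.__name__[:3],[(np.round(a["at"],3).tolist(),round(a["score"],2)) for a in r])
print(env.sense()["t"])
E
```

```text
pics
scene [ 1.328 -0.339  0.872] [-0.68  0.34 -0.65]
phone cal [([0.294, 0.234, 0.008], 0.77), ([0.495, 0.284, 0.005], 0.76), ([0.525, 0.141, 0.008], 0.75)]
phone cal [([0.284, 0.238, -0.001], 0.7), ([0.52, 0.138, -0.0], 0.62), ([0.491, 0.287, -0.004], 0.56)]
phone_top cal [([0.5, 0.278, 0.006], 0.96), ([0.523, 0.14, 0.011], 0.75), ([0.548, -0.25, 0.028], 0.56)]
phone_top cal [([0.204, 0.247, 0.008], 0.83), ([0.436, 0.244, 0.005], 0.79), ([0.551, 0.174, 0.003], 0.74)]
phone_screen cal [([0.522, 0.14, 0.001], 0.94), ([0.292, 0.232, 0.008], 0.76), ([0.495, 0.287, 0.013], 0.73), ([0.534, -0.016, 0.109], 0.64), ([0.712, 0.204, 0.015], 0.29)]
phone_screen cal [([0.714, -0.259, -0.001], 0.74), ([0.282, 0.238, 0.008], 0.71), ([0.516, 0.143, 0.003], 0.61)]
seat cal [([0.532, -0.02, 0.107], 0.88)]
seat cal [([0.528, -0.017, 0.114], 0.87), ([0.48, -0.026, 0.14], 0.2)]
ledge cal [([0.535, -0.02, 0.106], 0.63)]
ledge cal [([0.529, -0.248, 0.0], 0.74), ([0.583, -0.009, 0.075], 0.58)]
claw_wall cal [([0.486, -0.027, 0.15], 0.41)]
claw_wall cal [([0.479, -0.023, 0.139], 0.6)]
mouse cal [([0.549, -
[... 1174 characters left out ...]
-0.011, 0.109], 0.78)]
ledge cal [([0.583, -0.011, 0.076], 0.94)]
claw_wall cal [([0.481, -0.008, 0.142], 0.71)]
claw_wall cal [([0.482, -0.025, 0.141], 0.53)]
mouse cal [([0.536, -0.232, 0.025], 0.62)]
mouse cal [([0.529, -0.255, 0.001], 0.72), ([0.528, -0.021, 0.115], 0.52)]
buds_case cal [([0.711, -0.241, 0.018], 0.74)]
buds_case cal [([0.714, -0.256, -0.003], 0.85)]
cactus cal [([0.62, 0.43, 0.068], 0.7)]
cactus cal [([0.627, 0.42, 0.001], 0.66), ([0.489, 0.285, -0.002], 0.46), ([0.528, -0.018, 0.117], 0.22)]
marker cal [([0.492, 0.292, 0.005], 0.74), ([0.712, 0.216, 0.016], 0.58), ([0.714, -0.241, 0.018], 0.44)]
marker cal [([0.713, 0.208, 0.0], 0.97), ([0.492, 0.286, 0.006], 0.41)]
2.1
```

View picture.

View pics/side0.png

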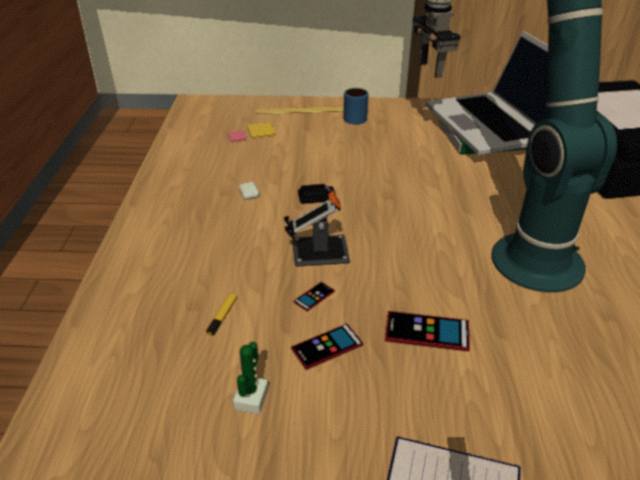

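View pics/scene0.png

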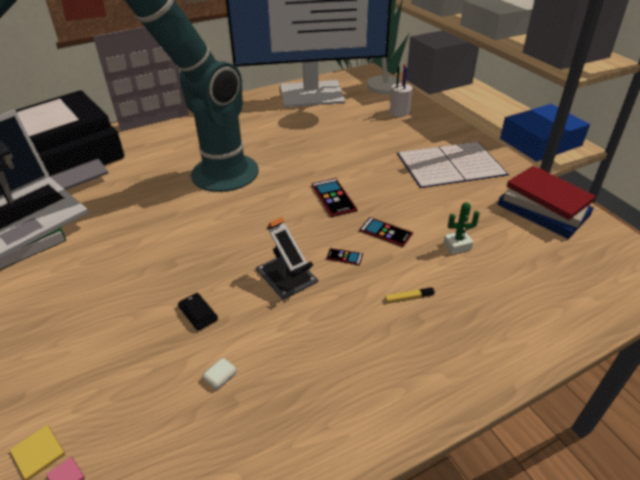

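Look-alikes in the side picture: the large phone is at (428,331), the middle one at (327,346) and the small one at (314,296). Their half-lengths from the networks are about 85, 68 and 43 mm. The middle one at (0.49, 0.286) fits the 66 mm half-length, and its blue-tile end (352,333) faces the robot. I'll confirm it with the wrist camera and look at the holder as well.

```bash
cat >> h.py <<'E'
def unit(v): return np.array(v)/np.linalg.norm(v)
def tool_for(R,sgn=1):  # tool pointing along -z of the object frame R, closing along its y
    y=sgn*R[:,1]; z=-R[:,2]; return np.stack([np.cross(y,z),y,z],1)
def seatR(yaw,tilt):  # x uphill with heading yaw, rising at tilt
    c,s=np.cos(yaw),np.sin(yaw)
    x=np.array([c*np.cos(tilt),s*np.cos(tilt),np.sin(tilt)]); y=np.array([-s,c,0]); return np.stack([x,y,np.cross(x,y)],1)
E
python3 - <<'E'
from h import *
S=np.array([.527,-.017,.113])
s=env.sense()
for n in("scene","side"):
    z=np.load(f"{n}0.npz");P=cloud(n,s,z["d"]);R=seatR(np.radians(187),np.radians(32.5))
    q=(P-S)@R; m=(abs(q[...,0])<.04)&(abs(q[...,1])<.03)&(abs(q[...,2])<.012)
    X=P[m]
    for _ in range(4):
        c=X.mean(0);nrm=np.linalg.svd(X-c)[2][2]; nrm*=np.sign(nrm[2]); r=(X-c)@nrm; X=X[abs(r)<.004]
    print(n,len(X),c.round(4),nrm.round(3),np.degrees(np.arccos(nrm[2])).round(1),np.degrees(np.arctan2(nrm[1],nrm[0])).round(1), 'seat off',((S-c)@nrm).round(4))
R=seatR(np.radians(215),0);T=None
for sg in(1,-1):
    q=solver.inverse_kinematics(np.array([.49,.286,.004]),tool_for(R,sg)); print(sg,None if q is None else np.round(q,2))
    for a in(0,15):
        q=solver.inverse_kinematics(S+.005,tool_for(seatR(np.radians(187),np.radians(32.5-a)),sg)); print(' seat',a,None if q is None else np.round(q,2))
print(viewer.camera_info("wrist")["T_tool_cam"],viewer.camera_info("wrist")["intrinsics"])
E
```

```text
scene 588 [ 0.5269 -0.0204  0.1119] [0.526 0.066 0.848] 32.0 7.1 seat off 0.0012
side 377 [ 0.5254 -0.0149  0.1111] [0.527 0.09  0.845] 32.3 9.7 seat off 0.0023
1 [-0.11  0.68 -0.63  1.89  0.57  0.76 -2.02]
 seat 0 [ 0.1   0.73 -0.25  1.46  0.16  1.54 -1.64]
 seat 15 [ 0.19  0.57 -0.34  1.67  0.19  1.24 -1.66]
-1 [ 0.19  0.94 -1.12  1.87  1.01  1.03  0.81]
 seat 0 [ 0.4   0.87 -0.77  1.44  0.45  1.63  1.25]
 seat 15 [ 0.49  0.69 -0.78  1.65  0.44  1.32  1.26]
[[-1.45849928e-03  9.70399318e-01  2.41501629e-01  6.72023367e-02]
 [ 9.99997693e-01  1.03446872e-03  1.88258842e-03 -1.11960137e-04]
 [ 1.57703663e-03  2.41503818e-01 -9.70398588e-01 -2.03905893e-01]
 [ 0.00000000e+00  0.00000000e+00  0.00000000e+00  1.00000000e+00]] [[357.81755952   0.         313.87469779]
 [  0.         357.81755952 238.69957334]
 [  0.           0.           1.        ]]
```

Run:
```python
from h import *
S=np.array([.5265,-.017,.1115]);R=seatR(np.radians(188),np.radians(32.2))
env.reach(S+R@[-.02,0,.13],tool_for(R))
p,d,s=shot("wrist"); cv2.imwrite("pics/w1.png",p[...,::-1]); np.savez("w1.npz",p=p,d=d); np.save("w1s.npy",s,allow_pickle=True)
for k in("seat","ledge","claw_wall"):
    print(k,[(np.round(a["at"],4).tolist(),round(a["score"],2)) for a in tip_of("wrist",k)])
B=np.array([.49,.286,0.]);R=seatR(np.radians(215),0)
env.reach(B+R@[-.02,0,.15],tool_for(R))
p,d,s=shot("wrist"); cv2.imwrite("pics/w2.png",p[...,::-1]); np.savez("w2.npz",p=p,d=d); np.save("w2s.npy",s,allow_pickle=True)
for k in("phone","phone_top","phone_screen"):
    print(k,[(np.round(a["at"],4).tolist(),round(a["score"],2)) for a in tip_of("wrist",k)])
print(env.sense()["t"],env.sense()["wrist_force"])
```

```text
seat [([0.5241, -0.0189, 0.1102], 0.67)]
ledge [([0.5796, -0.0114, 0.0769], 0.8)]
claw_wall [([0.4797, -0.0241, 0.1419], 0.6)]
phone [([0.2879, 0.2375, -0.0011], 0.76), ([0.4866, 0.2862, -0.0014], 0.74), ([0.5243, 0.1409, 0.0015], 0.66)]
phone_top [([0.5479, 0.1699, 0.0029], 0.69), ([0.4307, 0.2568, 0.0043], 0.64)]
phone_screen [([0.2847, 0.2356, 0.0089], 0.75), ([0.5217, 0.1384, 0.0071], 0.7)]
6.4083 [ 0.84108145 -0.65945883  0.27657644]
```

View pics/w1.png

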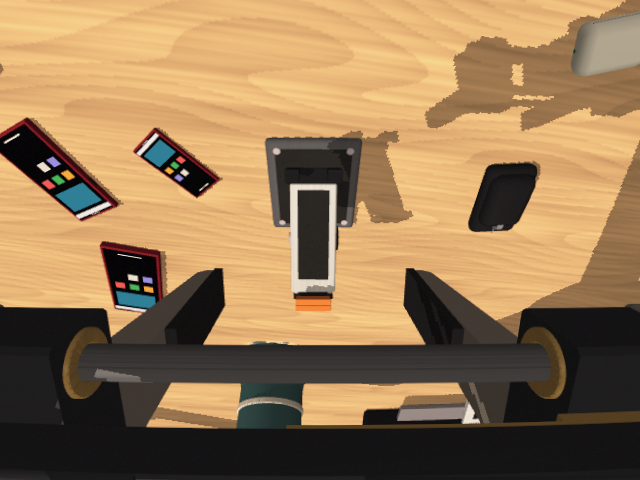

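View pics/w2.png

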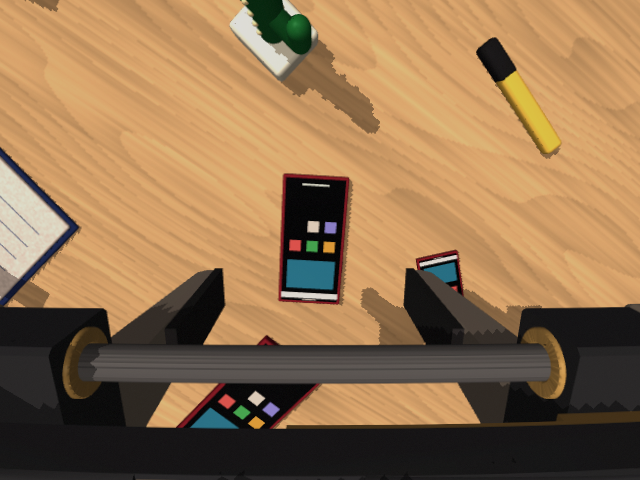

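w2 shows the middle phone at (315,238), with its status bar and blue tile at the bottom, towards the robot. w1 shows the plate at (314,238) with the orange claw at (313,303) and the lower claws near (315,178). Next I'll measure both accurately from depth.

Run:
```python
from h import *
s=np.load("w2s.npy",allow_pickle=True).item();z=np.load("w2.npz");P=cloud("wrist",s,z["d"]);p=z["p"].astype(int)
tab=P[100:300,380:460][...,2]; print("table z",np.nanmedian(tab[:60]).round(4))
def rect(m,P,name):
    n,l,st,_=cv2.connectedComponentsWithStats(m.astype(np.uint8))
    for i in range(1,n):
        if st[i,4]>800:
            X=P[l==i];X=X[~np.isnan(X[:,0])]
            r=cv2.minAreaRect((X[:,:2]*1000).astype(np.float32)); print(name,st[i,:4],np.round(r[0],1),np.round(r[1],1),round(r[2],1),"z",np.median(X[:,2]).round(4))
# not wood: wood has r>g>b bright; phone = dark, blue, burgundy or tiles
g=np.zeros((480,640),bool); g[160:320,260:370]=True
wood=(p[...,0]>150)&(p[...,1]>105)&(p[...,0]-p[...,2]>40)&(p[...,0]>p[...,1]+20)
m=g&~wood; m=cv2.morphologyEx(m.astype(np.uint8),cv2.MORPH_OPEN,np.ones((5,5)))
m=cv2.morphologyEx(m,cv2.MORPH_CLOSE,np.ones((9,9)))
rect(m,P,"phone w2"); cv2.imwrite("pics/m2.png",m*255)
# side camera as the second view
# holder
s=np.load("w1s.npy",allow_pickle=True).item();z=np.load("w1.npz");P=cloud("wrist",s,z["d"]);p=z["p"].astype(int)
X=P[190:285,298:330].reshape(-1,3);X=X[~np.isnan(X[:,0])]
for _ in range(5):
    c=X.mean(0);n=np.linalg.svd(X-c)[2][2];n*=np.sign(n[2]);r=(X-c)@n;X=X[abs(r-np.median(r))<.002]
print("plate n",n.round(4),"tilt",np.degrees(np.arccos(n[2])).round(2),"yaw",np.degrees(np.arctan2(n[1],n[0])).round(2),"c",c.round(4),len(X))
tilt=np.arccos(n[2]);yaw=np.arctan2(n[1],n[0])+np.pi
R=seatR(yaw,tilt);q=(P-c)@R
white=(p.min(-1)>150)&(np.ptp(p,axis=-1)<40)&(abs(q[...,2])<.004)
ee=[]
for v in range(192,286,6):
    u=np.where(white[v,280:350])[0]+280
    if len(u)>2: ee.append([v,*q[v,u[0]][:2].round(4),*q[v,u[-1]][:2].round(4)])
print(np.array(ee)[::3])
e=np.array(ee);mid=(e[:,2]+e[:,4])/2;xm=(e[:,1]+e[:,3])/2; f=np.polyfit(xm,mid,1);print("centreline y=",f, "deg",np.degrees(f[0]))
col=(p[...,0]>170)&(p[...,2]<90)&(p[...,1]<150)&(p[...,0]-p[...,1]>70); col[:280]=0;col[320:]=0;col[:,:285]=0;col[:,345:]=0
Q=q[col];print("orange x",np.nanpercentile(Q[:,0],[2,50,98]).round(4),"y",np.nanpercentile(Q[:,1],[1,50,99]).round(4),"z",np.nanpercentile(Q[:,2],[2,20,50,80,98]).round(4))
for v in range(166,200,3): print(v,q[v,300].round(4),q[v,328].round(4),p[v,300])
for v in range(284,314,3): print(v,q[v,313].round(4),p[v,313])
S=np.array([.5265,-.017,.1115]);print("seat est off",((np.array([[.5241,-.0189,.1102],[.5796,-.0114,.0769],[.4797,-.0241,.1419],[.525,-.019,.114],[.583,-.011,.076],[.482,-.025,.141]])-c)@R).round(4))
```

```text
table z -0.0
phone w2 [278 173  74 131] [488.1 283.6] [135.6  67.7] 31.2 z 0.0083
plate n [0.527  0.067  0.8472] tilt 32.09 yaw 7.24 c [ 0.5314 -0.0166  0.1091] 3026
[[ 1.92e+02 -4.32e-02 -2.23e-02 -4.36e-02  1.98e-02]
 [ 2.10e+02 -2.61e-02 -2.25e-02 -2.66e-02  2.01e-02]
 [ 2.28e+02 -9.20e-03 -2.15e-02 -9.50e-03  1.95e-02]
 [ 2.46e+02  8.70e-03 -2.17e-02  8.40e-03  1.99e-02]
 [ 2.64e+02  2.69e-02 -2.08e-02  2.67e-02  2.03e-02]
 [ 2.82e+02  4.59e-02 -2.10e-02  4.56e-02  1.97e-02]]
centreline y= [ 0.0120828  -0.00087444] deg 0.6922932816927523
orange x [0.056  0.0618 0.0673] y [-0.0164 -0.0001  0.0162] z [0.0155 0.0164 0.0172 0.018  0.019 ]
166 [-0.0639 -0.0153 -0.0765] [-0.0641  0.0161 -0.0759] [44 40 36]
169 [-0.0645 -0.0129 -0.001 ] [-0.0657  0.012   0.0177] [21 20 20]
172 [-0.0619 -0.0128  0.0001] [-0.0631  0.0121  0.0169] [20 20 20]
175 [-0.0591 -0.0129 -0.0003] [-0.0605  0.0122  0.0169] [34 31 30]
178 [-0.0563 -0.0129 -0.0021] [-0.0579  0.0122  0.0174] [33 30 30]
181 [-0.0537 -0.0128  0.0005] [-0.0553  0.0122  0.0168] [33 30 30]
184 [-0.0508 -0.0129 -0.0009] [-0.051   0.0131 -0.0
[... 272 characters left out ...]
 -0.0006] [42 38 33]
199 [-0.0369 -0.0129 -0.0006] [-0.0372  0.0133  0.0004] [43 39 33]
284 [ 0.0475 -0.0002  0.0001] [227 215 197]
287 [ 0.0505 -0.0001  0.0003] [145 134 123]
290 [ 0.0539 -0.0001 -0.0001] [145 135 124]
293 [ 0.0592 -0.0001 -0.0051] [18 16 18]
296 [ 0.0626 -0.     -0.0054] [105  50  21]
299 [ 0.0568 -0.0001  0.0154] [187  90  39]
302 [ 0.0594 -0.0001  0.0166] [245 136  60]
305 [ 0.062  -0.0001  0.0176] [192  95  41]
308 [ 0.065  -0.0001  0.0178] [245 136  59]
311 [ 0.1977  0.0015 -0.254 ] [235 181 118]
seat est off [[ 0.007   0.0014 -0.0031]
 [-0.0582  0.001  -0.0015]
 [ 0.0617  0.001   0.    ]
 [ 0.0083  0.0016  0.0006]
 [-0.0615  0.001  -0.0005]
 [ 0.0594  0.0021  0.0004]]
```

```bash
cat >> h.py <<'E'
c0=np.array([.5314,-.0166,.1091]); RS=seatR(np.radians(187.6),np.radians(32.1)); SEAT=c0+RS@[.0063,-.0003,0]
def phone_pose(cx,cz,a,g,cy=0.):
    """TCP pose for the phone's back-top edge at (cx,cz) m in the seat frame, lower end raised by a deg; g = TCP in phone frame"""
    a=np.radians(a); Rp=RS@np.array([[np.cos(a),0,np.sin(a)],[0,1,0],[-np.sin(a),0,np.cos(a)]])
    return SEAT+RS@[cx,cy,cz]+Rp@(np.array(g)-[.066,0,0]), tool_for(Rp)
E
python3 - <<'E'
from h import *
B=np.array([.4881,.2845,0]);R=seatR(np.radians(211.2),0);T=tool_for(R)
env.reach(B+[0,0,.06],T); print(env.sense()["wrist_force"])
env.movel(B+[0,0,.002],rate=.1); s=env.sense();print(s["wrist_force"],s["ee_pos"])
effector.grasp(squeeze=50); s=env.sense();print(s["gripper_width"],s["grasp_force"],s["wrist_force"],s["t"])
env.movel(B+[0,0,.16],rate=.25)
p,d,s=shot("wrist"); cv2.imwrite("pics/w3.png",p[...,::-1]); np.savez("w3.npz",p=p,d=d); np.save("w3s.npy",s,allow_pickle=True)
P=cloud("wrist",s,d); q=(P-np.array(s["ee_pos"]))@np.array(s["tcp_rot"])
m=(abs(q[...,2])<.02)&(abs(q[...,1])<.028)&(abs(q[...,0])<.12)
Q=q[m];r=cv2.minAreaRect((Q[:,:2]*1000).astype(np.float32));print(r,np.percentile(Q[:,0],[.2,99.8]),np.median(Q[:,2]))
pl=np.linalg.lstsq(np.c_[Q[:,:2],np.ones(len(Q))],Q[:,2],rcond=None)[0];print("plane",pl,"t",s["t"],s["gripper_width"],s["wrist_force"])
E
```

```text
[0.2414852  0.07129677 0.11477781]
[-0.45454996 -0.04859088  0.17344425] [0.48851519 0.28497307 0.00246898]
0.000496095020187578 0.0 [0.16852479 0.42670111 0.78286113] 8.95Traceback (most recent call last):
  File "<stdin>", line 10, in <module>
    return _quantile_unchecked(
        a, q, axis, out, overwrite_input, method, keepdims, weights)
    return _ureduce(a,
                    func=_quantile_ureduce_func,
    ...<5 lines>...
                    overwrite_input=overwrite_input,
                    method=method)
    r = func(a, **kwargs)
    result = _quantile(arr,
                       quantiles=q,
    ...<2 lines>...
                       out=out,
                       weights=wgt)
    slices_having_nans = np.isnan(arr[-1, ...])
                                  ~~~^^^^^^^^^
IndexError: index -1 is out of bounds for axis 0 with size 0
```

View pics/w3.png

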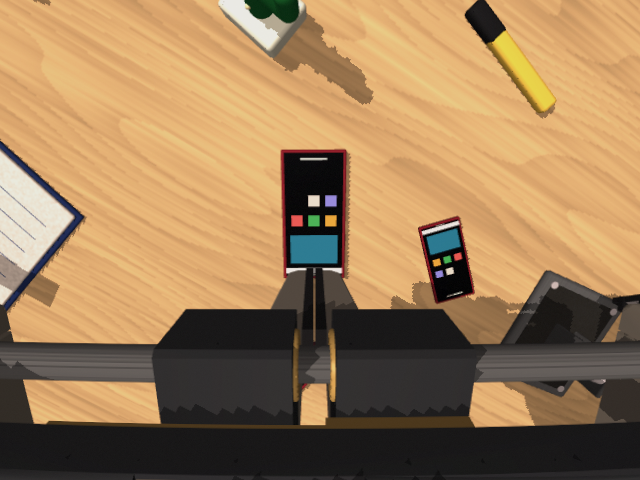

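The fingers shut with nothing in them, and w3 shows the phone still lying at (314,213), seemingly unmoved. I'll compare where the fingertips were when open and when shut.

Run:
```python
from h import *
for k in("w1","w2","w3"):
    s=np.load(k+"s.npy",allow_pickle=True).item();z=np.load(k+".npz");P=cloud("wrist",s,z["d"])
    q=(P-np.array(s["ee_pos"]))@np.array(s["tcp_rot"])
    m=(q[...,2]<.03)&(abs(q[...,0])<.03)&(abs(q[...,1])<.075)&(q[...,2]>-.05)
    for sg in(1,-1):
        Q=q[m&(sg*q[...,1]>0)]
        if len(Q): print(k,sg,len(Q),"x",np.percentile(Q[:,0],[1,99]).round(4),"y",np.percentile(Q[:,1],[1,50,99]).round(4),"zmax",np.percentile(Q[:,2],[50,99,100]).round(4))
s=np.load("w3s.npy",allow_pickle=True).item();z=np.load("w3.npz");P=cloud("wrist",s,z["d"]);print("ee",s["ee_pos"],s["gripper_width"],s["t"])
X=P[165:255,290:340].reshape(-1,3);print("screen z",np.nanmedian(X[:,2]),"corners",P[153,285].round(4),P[153,344].round(4),P[264,346].round(4),P[264,286].round(4))
p=z["p"]; print("edge L",[tuple(p[213,u]) for u in range(276,292,2)]); print("ctr",P[213,[286,343]].round(4))
```

```text
w1 1 628 x [-0.01    0.0103] y [0.0451 0.0456 0.0575] zmax [-0.0427 -0.0338 -0.0331]
w1 -1 614 x [-0.01    0.0104] y [-0.0583 -0.0465 -0.046 ] zmax [-0.0425 -0.0339 -0.0331]
w2 1 627 x [-0.0102  0.0102] y [0.045  0.0456 0.0576] zmax [-0.0426 -0.0335 -0.0324]
w2 -1 621 x [-0.01    0.0103] y [-0.0584 -0.0465 -0.046 ] zmax [-0.0427 -0.0338 -0.033 ]
w3 1 266 x [0.0086 0.0104] y [0.     0.0056 0.0123] zmax [-0.0428 -0.0337 -0.0332]
w3 -1 286 x [0.0088 0.0105] y [-0.0135 -0.0065 -0.0004] zmax [-0.0428 -0.0337 -0.0329]
ee [0.4874049  0.28377182 0.15890114] 0.0003158921791025665 9.7333
screen z 0.00844371927330781 corners [0.5276 0.3414 0.0091] [0.5569 0.2927 0.0084] [ 4.610e-01  2.288e-01 -1.000e-04] [0.4309 0.2844 0.0091]
edge L [(np.uint8(210), np.uint8(158), np.uint8(105)), (np.uint8(214), np.uint8(162), np.uint8(107)), (np.uint8(222), np.uint8(169), np.uint8(112)), (np.uint8(159), np.uint8(88), np.uint8(64)), (np.uint8(110), np.uint8(23), np.uint8(31)), (np.uint8(7), np.uint8(6), np.uint8(7)), (np.uint8(8), np.uint8(7), np.uint8(9)), (np.uint8(6), np.uint8(4), np.uint8(4))]
ctr [[0.4775 0.3113 0.01  ]
 [0.5067 0.2622 0.008 ]]
```

The fingertips really end about 33 mm behind the stated TCP, so they closed above the phone. That agrees with the empty grasp at no force. I'll go lower by that amount, guarding on force.

```bash
cat > g.py <<'E'
from h import *
B=np.array([.489,.2843,0]);R=seatR(np.radians(211.2),0);T=tool_for(R)
effector.release()
env.movel(B+[0,0,0],T,rate=.25); f0=np.array(env.sense()["wrist_force"])
for z in(-.02,-.026,-.030):
    env.movel(B+[0,0,z],rate=.08); s=env.sense();f=np.array(s["wrist_force"])-f0;print(z,s["ee_pos"][2],f.round(2))
    if f[2]>2: break
effector.grasp(squeeze=50); s=env.sense();zg=s["ee_pos"];print(s["gripper_width"],s["grasp_force"],s["wrist_force"],s["ee_pos"],s["t"])
if s["gripper_width"]>.055:
    env.movel(B+[0,0,.14],rate=.25)
    p,d,s=shot("wrist"); cv2.imwrite("pics/w4.png",p[...,::-1]); np.savez("w4.npz",p=p,d=d); np.save("w4s.npy",s,allow_pickle=True)
    P=cloud("wrist",s,d); q=(P-np.array(s["ee_pos"]))@np.array(s["tcp_rot"])
    m=(q[...,2]<.01)&(q[...,2]>-.055)&(abs(q[...,1])<.028)&(abs(q[...,0])<.12)
    Q=q[m]; print(len(Q))
    if len(Q)>100:
        r=cv2.minAreaRect((Q[:,:2]*1000).astype(np.float32));print(r,np.percentile(Q[:,0],[.2,99.8]),np.median(Q[:,2]))
        print("plane",np.linalg.lstsq(np.c_[Q[:,:2],np.ones(len(Q))],Q[:,2],rcond=None)[0])
    print("t",s["t"],s["gripper_width"],s["wrist_force"])
E
python3 g.py
```

```text
-0.02 -0.020255139960620373 [-0.12  0.04 -0.56]
-0.026 -0.02627842102030016 [ 1.81 -0.98  0.92]
-0.03 -0.030247543268640313 [ 0.62 -1.44 -0.67]
0.06255485563489531 49.999478459358215 [0.25109342 0.1886744  0.25144104] [ 0.48904598  0.28439597 -0.02991392] 13.4083
24211
((0.10036468505859375, 0.0002689361572265625), (55.996150970458984, 132.65005493164062), 89.99864196777344) [-0.06508578  0.06635389] -0.03830842457737358
plane [ 0.00245173  0.0015907  -0.03833937]
t 14.2417 0.06274586677053823 [ 0.78797715  0.32257322 -1.88131794]
```

```bash
cat >> h.py <<'E'
G=[.0003,0,-.0303]
def force(n=4):
    env.pause(.06); F=[]
    for _ in range(n): F.append(env.sense()["wrist_force"]); env.pause(.02)
    return RS.T@np.mean(F,0)
def go(cx,cz,a,rate=.05,cy=0.): env.movel(*phone_pose(cx,cz,a,G,cy),rate=rate)
E
cat > i1.py <<'E'
from h import *
env.reach(*phone_pose(.038,.06,11,G)); 
go(.042,.02,11,.1); f0=force(8); np.save("f0.npy",f0); print("tare",f0,env.sense()["t"])
for cz in(.008,.005,.003,.0015,0,-.0015,-.003):
    go(.042,cz,11,.03); f=force()-f0; print(cz,f.round(2),env.sense()["t"])
    if f[2]>1.5: break
p,d,s=shot("side"); cv2.imwrite("pics/s5.png",cv2.resize(p[150:290,230:400,::-1],None,fx=4,fy=4,interpolation=cv2.INTER_CUBIC))
E
python3 i1.py
```

```text
tare [-0.65014208  0.18636849 -1.09247613] 16.2167
0.008 [-0.05  0.07 -0.15] 16.8917
0.005 [ 0.09 -0.54  0.28] 17.2667
0.003 [-0.35  0.15 -0.08] 17.6417
0.0015 [-0.25 -0.25  0.09] 18.0167
0 [ 0.31  0.53 -0.06] 18.3917
-0.0015 [-1.15 -0.61  2.05] 18.7667
```

View pics/s5.png

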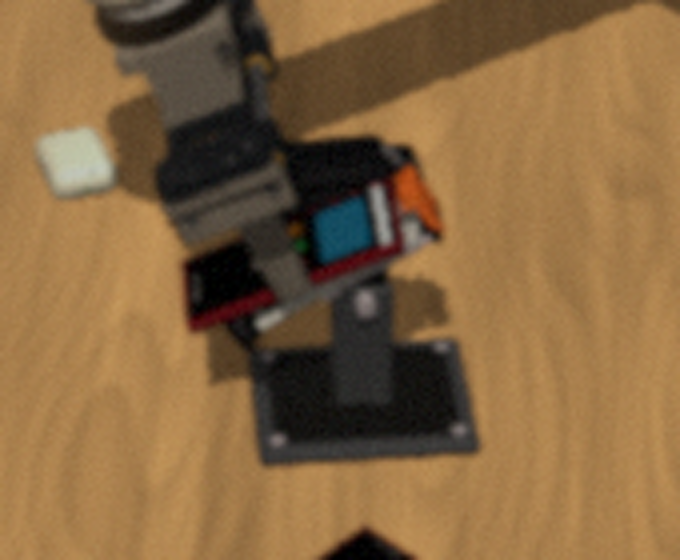

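The back edge touches the plate at cz of about −1 mm, as expected. s5 shows the phone's top at the orange claw (415,200) and its lower end clear above the lower claws (245,330). Next I'll push uphill.

```bash
cat > i2.py <<'E'
from h import *
f0=np.load("f0.npy"); go(.042,.0004,11,.03)
for cx in(.048,.051,.0535,.0555,.058,.064,.069,.071,.0725,.074):
    go(cx,.0004,11,.04); f=force()-f0; print(cx,f.round(2),env.sense()["t"].__round__(2),env.sense()["gripper_width"].__round__(4))
    if f[0]<-9.2 or abs(f[2])>7 or (cx<.053 and f[0]<-2.5): break
E
python3 i2.py
```

```text
0.048 [-0.43 -0.41  0.03] 19.49 0.0626
0.051 [-0.51 -0.04 -0.35] 19.87 0.0626
0.0535 [-0.3   0.09 -0.36] 20.24 0.0626
0.0555 [-3.97 -0.35  0.18] 20.62 0.0631
0.058 [-5.12  0.42  0.16] 20.99 0.0628
0.064 [-6.37 -0.07  0.79] 21.42 0.0626
0.069 [-7.46 -0.22  0.45] 21.82 0.0629
0.071 [-8.62 -0.15  0.82] 22.19 0.0627
0.0725 [-8.66 -0.26  0.63] 22.57 0.063
0.074 [-9.16 -0.28  0.17] 22.94 0.0628
```

```bash
cat > i3.py <<'E'
from h import *
f0=np.load("f0.npy"); w=.0752
def rep(k):
    f=force()-f0; print(k,f.round(2),round(env.sense()["t"],2),np.round(env.sense()["moment"],2)); return f
ok=True
for a,cz in((7,.0006),(3.5,.0006),(1.5,.0006),(0,.0006),(0,-.0006),(0,-.0014),(0,-.002)):
    go(w-.008*np.sin(np.radians(a)),cz,a,.04); f=rep((a,cz))
    if f[0]>-6 or f[2]>4: print("stop");break
p,d,s=shot("side"); cv2.imwrite("pics/s6.png",cv2.resize(p[150:290,230:400,::-1],None,fx=4,fy=4,interpolation=cv2.INTER_CUBIC))
E
python3 i3.py
```

```text
(7, 0.0006) [-8.75 -0.08  0.23] 23.34 [ 0.37 -2.74 -0.05]
(3.5, 0.0006) [-8.5   0.04 -0.55] 23.73 [ 0.33 -2.75 -0.01]
(1.5, 0.0006) [-8.91 -0.07 -0.31] 24.11 [ 0.35 -2.8   0.02]
(0, 0.0006) [-9.24 -0.14 -0.58] 24.48 [ 0.36 -2.84 -0.01]
(0, -0.0006) [-9.09 -0.21  0.78] 24.86 [ 0.31 -2.84 -0.04]
(0, -0.0014) [-8.26  0.07  3.41] 25.23 [ 0.36 -2.57 -0.03]
(0, -0.002) [-7.74 -0.52  5.72] 25.61 [ 0.28 -2.4  -0.06]
stop
```

View pics/s6.png

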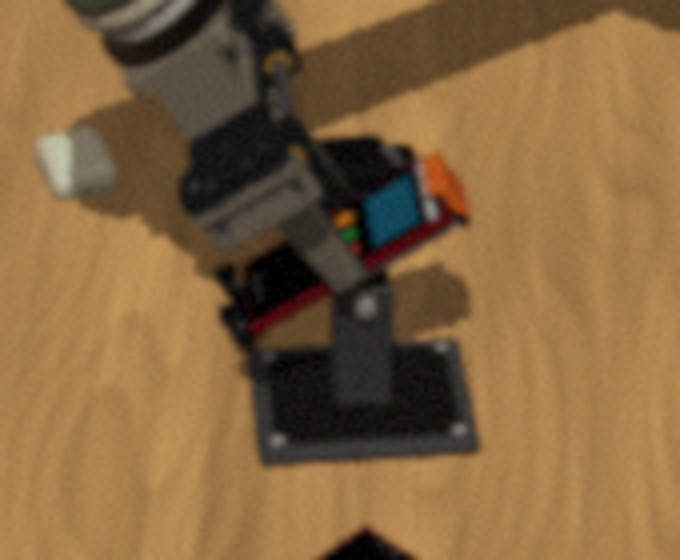

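s6 shows the phone flat on the plate, with its lower end just inside the lower claws (232,300) and its top under the orange claw (445,185). Now I'll slide it down.

```bash
cat > i4.py <<'E'
from h import *
f0=np.load("f0.npy")
go(.0752,-.0009,0,.03)
for cx in(.071,.069,.0675,.0665,.0657,.065,.0643):
    go(cx,-.0009,0,.04); f=force()-f0; print(cx,f.round(2),round(env.sense()["t"],2))
    if f[0]>-5: break
p,d,s=shot("scene"); cv2.imwrite("pics/c7.png",cv2.resize(p[200:310,230:370,::-1],None,fx=5,fy=5,interpolation=cv2.INTER_CUBIC))
E
python3 i4.py
```

```text
0.071 [-8.53  0.29  1.85] 26.29
0.069 [-6.55 -0.32  2.68] 26.67
0.0675 [-5.35 -0.16  3.07] 27.04
0.0665 [-4.42 -0.24  3.51] 27.42
```

View pics/c7.png

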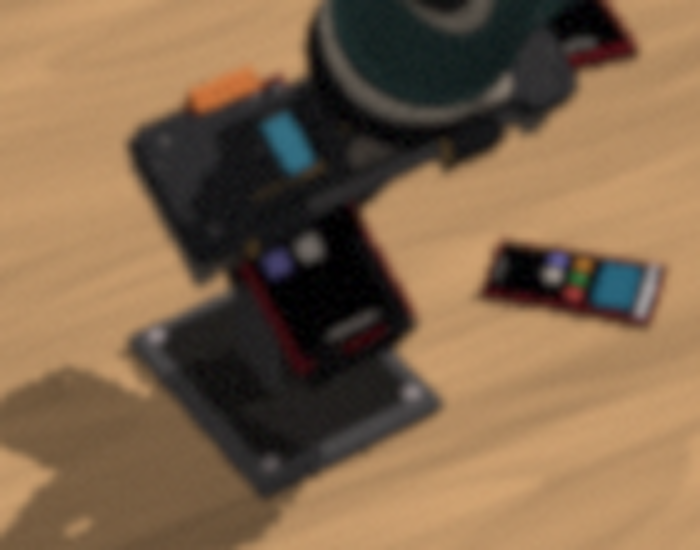

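```bash
cat > i5.py <<'E'
from h import *
f0=np.load("f0.npy")
for cx in(.066,.0655,.065,.0645,.064,.0635):
    go(cx,-.0006,0,.04); f=force(6)-f0; print(cx,f.round(2),round(env.sense()["t"],2))
    if f[0]>-1.5: break
E
python3 i5.py
```

```text
0.066 [-2.27 -0.34  5.49] 27.88
0.0655 [-0.25 -0.04  7.43] 28.28
```

The normal force rose while the phone moved down, so I'll check the phone's height along the plate from depth before letting go.

```bash
cat > chk.py <<'E'
from h import *
def prof():
    for n in("scene","side"):
        p,d,s=shot(n);P=cloud(n,s,d);q=(P-SEAT)@RS
        for lo in range(-84,84,8):
            m=(q[...,0]>lo/1e3)&(q[...,0]<(lo+8)/1e3)&(abs(q[...,1])<.026)&(q[...,2]>-.01)&(q[...,2]<.03)
            if m.sum()>4: print(n,lo,m.sum(),np.percentile(q[m][:,2]*1e3,[10,50,90]).round(1),"y",np.percentile(q[m][:,1]*1e3,[5,95]).round(0),p[m].mean(0).astype(int))
if __name__=="__main__":
    s=env.sense();c,_=phone_pose(.0655,-.0006,0,G);print("ee err seat",(RS.T@(np.array(s["ee_pos"])-c)*1e3).round(2),"Rerr",np.degrees(cv2.Rodrigues(RS.T@np.array(s["tcp_rot"])@phone_pose(.0655,0,0,G)[1].T@RS)[0].ravel()).round(2),s["gripper_width"])
    prof()
E
python3 chk.py
```

```text
ee err seat [0.49 0.03 0.58] Rerr [ 0.01 -0.03 -0.01] 0.06278085168800417
scene -76 66 [-2.4  6.9 18.3] y [-21.  25.] [31 24 21]
scene -68 72 [ 3.1  9.4 17.9] y [-20.  23.] [31 17 18]
scene -60 72 [ 5.   8.  10.7] y [-22.  24.] [28 25 24]
scene -52 75 [4.8 7.2 9.5] y [-24.  22.] [6 4 4]
scene -44 74 [ 5.5  7.8 10.1] y [-24.  22.] [7 4 5]
scene -36 74 [4.9 7.7 9.6] y [-23.  23.] [5 3 4]
scene -28 73 [5.8 7.7 9.8] y [-24.  23.] [25 21 25]
scene -20 68 [ 5.1  7.6 10.8] y [-23.  25.] [41 37 46]
scene -12 22 [ 5.6  7.6 10.3] y [-24.  -7.] [13 12 12]
scene 12 13 [ 6.8  8.  10.8] y [-25.  -9.] [42 65 72]
scene 20 21 [ 5.5  8.6 11. ] y [-26. -10.] [ 43  89 105]
scene 28 24 [ 4.3  7.8 10.7] y [-25. -10.] [ 44  93 110]
scene 36 23 [ 4.7  8.9 10.9] y [-24. -10.] [ 43  88 104]
scene 52 16 [ 8.3 14.3 18.5] y [-18.  17.] [133  82  55]
scene 60 55 [ 8.2 15.7 19.5] y [-22.  18.] [175 103  58]
scene 68 23 [ 7.1 16.1 19.2] y [-13.  18.] [188 122  74]
side -76 8 [ 8.7 14.5 16.1] y [-25.  22.] [59 42 26]
side -68 58 [ 1.1 11.1 17. ] y [-25.  22.] [26 14 10]
side -60 57 [ 5.3  7.6 15.9] y [-24.  22.] [16 11  9]
side -52 40 [5.4 6.7 8.9] y [-20.  24.] [6 3 3]
side -44 47 [4.8 6.8 8.6] y [-23.  25.] [5 2 2]
side -36 40 [5.5 6.9 8.8] y [-22.  21.] [5 3 3]
side -28 23 [5.  7.  8.6] y [-20.   5.] [13 10  9]
side -20 10 [ 5.3  7.4 10.3] y [-25. -12.] [35 26 21]
side -4 9 [3.8 7.1 9.1] y [ 8. 25.] [89 62 20]
side 4 34 [6.3 7.5 9.3] y [-17.  22.] [65 53 20]
side 12 47 [4.5 7.2 9.6] y [-22.  24.] [16 17 18]
side 20 45 [5.1 7.6 9.2] y [-24.  23.] [19 55 70]
side 28 49 [5.3 7.8 9.8] y [-24.  21.] [22 62 78]
side 36 43 [4.8 7.5 9. ] y [-25.  22.] [22 62 78]
side 44 45 [4.  7.8 9.1] y [-26.  22.] [26 53 65]
side 52 41 [5.5 7.3 9.1] y [-21.  21.] [99 86 80]
side 60 42 [ 3.4 12.6 16.9] y [-24.  14.] [130  67  40]
side 68 87 [-7.1  7.7 18. ] y [-19.  15.] [154  74  29]
```

The phone is flat, with its screen about 7.5 mm above the plate along its whole length. Its lower end is under the hooks and against the ledge. I'll relieve the pressure, release and retreat.

```bash
cat > i6.py <<'E'
from chk import *
go(.0659,.0005,0,.03); print((force()-np.load("f0.npy")).round(2))
effector.release(); env.pause(.2)
go(.066,.10,0,.15); e=np.array(env.sense()["ee_pos"])
env.movel(e+RS@[0,0,.06],rate=.2)
p,d,s=shot("wrist"); cv2.imwrite("pics/w8.png",p[...,::-1]); P=cloud("wrist",s,d);q=(P-SEAT)@RS
m=(abs(q[...,0])<.09)&(abs(q[...,1])<.045)&(q[...,2]>.003)&(q[...,2]<.012)
r=cv2.minAreaRect((q[m][:,:2]*1000).astype(np.float32));print("phone in seat frame",np.round(r[0],1),np.round(r[1],1),round(r[2],2))
for lo in range(-72,80,8):
    k=m&(q[...,0]>lo/1e3)&(q[...,0]<(lo+8)/1e3); print(lo,(np.median(q[k][:,2])*1e3).round(1) if k.sum()>5 else "-",end="; ")
o=(p[...,0]>170)&(p[...,2]<90)&(p[...,0].astype(int)-p[...,1]>70)&(abs(q[...,0]-.07)<.02)&(abs(q[...,1])<.025)&(q[...,2]>.013)
print("\norange x",np.percentile(q[o][:,0],[3,97]).round(4),"y",np.percentile(q[o][:,1],[3,97]).round(4),"t",env.sense()["t"])
E
python3 i6.py
```

```text
[-2.02  0.3   2.09]
phone in seat frame [-2.2 -1.1] [136.5  64.2] 0.01
-72 7.0; -64 7.8; -56 7.8; -48 7.8; -40 7.8; -32 7.8; -24 8.0; -16 8.0; -8 8.0; 0 8.2; 8 8.0; 16 8.1; 24 8.1; 32 8.1; 40 8.2; 48 8.2; 56 8.1; 64 7.6; 72 -; 
orange x [0.0606 0.0715] y [-0.0157  0.0154] t 30.8583
```

View pics/w8.png

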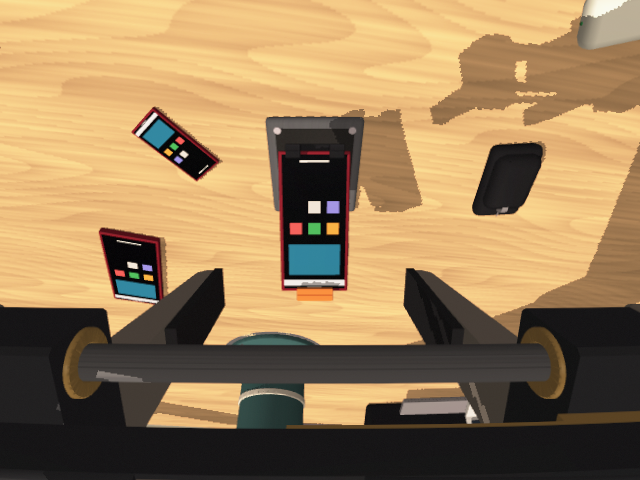

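w8 shows the phone seated upright: status bar and blue tile under the orange hook at (314,294), lower end behind the lower claws at (315,152). It is centred to about 1 mm and flat, with the claw open about 10.5 mm. The mouse and earbud case were not touched, and the robot is clear.

```bash
python3 -c "
from h import *
print(workorder.finish_job())"
```

```text
the job is handed in; nothing more can be done
None
```

The middle-sized phone is in the holder, right way up and flat on the plate, held by the sprung claw on its own, and the job was handed in at about 31 s; no verdict was returned.

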